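# Put the stone jar away in the push-latch case

### The job

Put the small jar of stones away in the grey case: press the shut lid's ribbed pad and let go so that it springs open, stand the jar upright on the case floor without dropping it, then push the lid down and press the pad until the latch catches and the lid stays shut by itself. The latch wants a firm push but the lid is thin, so never push on it harder than 17 N, and leave the bowl, the scissors and the glue bottle where they are.

Things in the scene. Friction and masses are not known exactly. Their poses are not given: they have to be found in the camera images.
- case: Grey plastic case fixed to the bench, 190 mm (its x) by 150 mm (its y) by 75 mm high, walls and floor 6 mm, one compartment 178 x 138 mm. Origin: centre of its underside; z up; yaw varies. The lid hinges along the -y wall; the push latch is inside the +y wall at the middle.
- case_floor (a point): Point on the case's inner floor, 6 mm above the bench, 10 mm from the case's centre towards -y: the free space to stand the jar in. Two black latch cheeks and two sprung posts, up to 70 mm high, take up the floor beyond y = +44 mm, so the jar's centre must come within 60 mm of this point along x, and from 35 mm short of it (towards the hinge) to 25 mm beyond it along y.
- lid_hinge (a point): Middle of the hinge axis, 66 mm from the case's centre towards -y, 72 mm above the bench. The axis runs along the case's x. The point turns with the lid; at lid angle 0 its axes are those of the case. The aluminium lid plate is 6 mm thick (3 mm either side of the axis), 174 mm along the hinge, and reaches from 2 to 130 mm from it.
- lid (a joint): Lid angle, rad. About 0 (-0.01 to 0.01) when latched, level and flush with the rim; it can be pressed in 0.04 to 0.08 more. About 1.92 fully open, leaning back 20 degrees past upright. The hinge is sprung and damped: an unlatched lid rises by itself, is fully open 2 to 3 s later and stays up. Bringing it down takes 3 to 4 N at the pad, rising to 7 N over the last 6 mm.
- press_pad (a point): Middle of the top of the ribbed pad (50 x 24 mm, 1.5 mm proud) on the lid's outer face, 108 mm from the hinge axis; 76.5 mm above the bench at lid angle 0. Push-push latch: pressed 3 to 7 mm below its latched height (7 to 10.5 N; the depth differs from case to case) and let go, a latched lid comes free and springs up; an open lid pushed down to that same depth and let go is latched.
- latch (a point): The black latch under the lid's free edge (a tongue 20 mm wide hanging 35 mm below the lid, 118 mm from the hinge axis). A shorter press changes nothing: a latched lid stays latched, an open one springs up again. Right past the trip depth, whatever it is, a rubber stop adds about 10 N per mm: that steep rise tells it has tripped. A second full press frees it again.
- jar_mid (a point): Centre (half-way up) of the small closed clear jar with a white cap, 44 mm diameter, 50 mm high, about 0.14 kg, starting upright on the bench, centre 25 mm above it; z is its own axis. Standing on the case floor its centre is 31 mm above the bench.
- bowl: Bystander: round translucent bowl with flat stones in it, 120 mm across, 45 mm high. Origin: centre of its underside.
- scissors: Bystander: scissors with yellow handles, 160 mm long, lying flat, 10 mm high. Origin at the pivot, on the bench; x towards the blade tips.
- glue: Bystander: upright glue bottle, 42 mm diameter, 95 mm high. Origin: centre of its underside.

How it is judged:
By the outcome, as a careful person would: the job done as asked, in the order asked, and still so for the second after the job is handed in, with the robot touching nothing.
It also fails if it takes over 72 s, if anything falls off the work surface, if the arm or the gripper's body presses on something with over 40 N, if the wrist force passes 120 N, or if a joint passes its speed limit or range.

### The arm

A 6-joint arm with a two-finger parallel gripper is mounted at the origin on the work surface. World frame = base frame: x ahead of the robot, y to its left, z up, the work surface at z = 0. Lengths are in mm, angles in degrees, forces in N, time in s.
With the tool pointing down it reaches from about 275 to 850 mm from the base axis. Payload 5.2 kg.
Tool frame: the origin (TCP) lies midway between the tips of the shut fingers; the grasp point (between the pads) lies 19 mm behind it; z points along the fingers, y is the line along which they close (so a half turn about z gives the same grasp; the last joint's range is limited). The gripper opens to 85 mm and grips with 20 to 120 N. Pads are 22 mm wide; open, the fingers measure 114 mm over their backs; the gripper's body (76 mm by 85 mm) begins 54 mm behind the grasp point. The pads swing forward as they close: fully open they stand 13 mm farther back than shut.
Start: joints at [55.474, 14.817, 87.949, -0, 77.235, -11.62], TCP at [214.058, 506.64, 231.31] pointing down, gripper open.
Joint ranges: [-179.93, 179.93], [-52.35, 119.4], [10.71, 147.94], [-69.91, 249.91], [12.55, 155.21], [-178.61, 178.61]. Speed limits (degrees/s): [147.25, 147.25, 180, 180, 180, 180].

### API

Orientations are given as [roll, pitch, yaw] about the fixed x, y, z axes, in that order (R = Rz(yaw) Ry(pitch) Rx(roll)).
In Python, from bench import observe, read_camera, finish_job gives the robot as it stands.
- The arm moves only by the tool jog_arm, never from a script. Its arguments are lists of equal length, an entry for each row: "travel": the shift along the world's x, y, z in mm, a list of three; "turn": the turn about the world's z in degrees; "claw": the closure, from 0 (fully open) to 1 (shut). A call has 1 to 20 rows; each row is the pose to reach, as a shift and turn from the pose commanded when the call began; what a row does not reach only later rows make up. A row lasts 1/8 s, in which the tool goes at most 62.5 mm and 10.7 degrees, less where a joint would pass 70% of its speed; a pose out of reach is approached as far as the arm can. A call with a gripper value outside its range is refused whole. The fingers move at their own pace and stop on an object; "grip_force" is the grip in N (left out, the last holds). Time passes only in rows, so rows that repeat a pose let the fingers close. It gives the time, the measured TCP pose, the force, the opening and the grip force at its end, in the units of the state.
- observe(): the state, without advancing time (a new reading comes with each control period).
- read_camera(name): name is "side" or "top"; returns a dict with "image" (384x512x3 uint8, blue, green, red), "K" (3x3 intrinsics, pixels), "distortion" ([k1, k2, p1, p2, k3] as OpenCV has them; the pictures are not rectified), "camera_from_world" (4x4, takes a point from world to camera coordinates). Camera axes: x right, y down, z forward; pixel columns grow to the right and rows downward; lengths in mm; the calibration is good to about 2 mm. A picture is of the moment at which its call begins. There is no depth.
- finish_job(): hands the job in; it is judged then, once.
The state is a dict: "clock": time; "qpos": joint angles; "joint_velocities": joint speeds; "joint_efforts": joint torques, N m; "position": TCP position; "tool_rot": TCP orientation; "wrist_force": force on the tool from outside, world axes, zero at the start; "moment": the same for the moment, N m; "finger_gap": finger opening in mm; "finger_force": force on a finger pad.
Only numpy, scipy, OpenCV 4.12 (cv2) and the standard library are available. Lean on these libraries where they do the work, as an engineer would, in place of code of your own. Each camera call takes 0.05 s, during which the arm holds its last target. There are 200 camera calls.

## Working session

There is one attempt and no reset: what is moved stays moved. The work goes in short steps, Python scripts to look and compute and a tool call to move; the robot and the scene stay as the last step left them, time stands still between calls to the robot, and variables do not carry over. Pictures are saved under pics/ and viewed, at most 10 in all, crops included, and the job is handed in when it is done.

Besides the shell and the picture viewer there is one more tool, called after "Call:" as name([rows], argument=value, ...), one row to a line, values as JSON. jog_arm: Moves the arm, as the interface text tells. Its arguments: {"type":"object","properties":{"travel":{"type":"array"},"turn":{"type":"array"},"claw":{"type":"array"},"grip_force":{"type":"number"}},"required":["travel","turn","claw"]}

```bash
mkdir -p pics && cat > h.py <<'E'
import numpy as np, cv2
from bench import observe, read_camera, finish_job
def ray(c,u,v):
    p=cv2.undistortPoints(np.array([[[u,v]]],float),c["K"],np.array(c["distortion"],float))[0,0]
    T=np.array(c["camera_from_world"]);R=T[:3,:3];t=T[:3,3]
    return -R.T@t, R.T@np.array([p[0],p[1],1])
def at_z(c,u,v,z):
    o,d=ray(c,u,v); return o+d*(z-o[2])/d[2]
def proj(c,P):
    T=np.array(c["camera_from_world"])
    return cv2.projectPoints(np.array(P,float).reshape(-1,3),cv2.Rodrigues(T[:3,:3])[0],T[:3,3],c["K"],np.array(c["distortion"],float))[0][:,0]
def case_pts(cx,cy,yaw,L):
    a=np.radians(yaw);R=np.array([[np.cos(a),-np.sin(a)],[np.sin(a),np.cos(a)]])
    L=np.array(L,float).reshape(-1,3); return np.c_[L[:,:2]@R.T+[cx,cy],L[:,2]]
E
python3 - <<'E'
from h import *
import pickle
cs={n:read_camera(n) for n in("top","side")}
for c in cs.values():
    c["K"]=np.array(c["K"],float)
pickle.dump(cs,open("c0.pkl","wb"))
cv2.imwrite("pics/a.png",cv2.resize(cs["top"]["image"],(800,600),interpolation=cv2.INTER_CUBIC))
cv2.imwrite("pics/b.png",cv2.resize(cs["side"]["image"],(800,600),interpolation=cv2.INTER_CUBIC))
o=observe();print(o)
for n,c in cs.items(): print(n,ray(c,256,192))
E
```

```text
{'clock': 0.1, 'qpos': array([ 5.54752607e+01,  1.48562955e+01,  8.80049681e+01, -1.84386836e-03,
        7.72344841e+01, -1.16194102e+01]), 'joint_velocities': array([ 0.04106397, -0.16006607, -0.17006829,  0.01675044, -0.0178329 ,
       -0.06810464]), 'joint_efforts': array([ 2.16721375e-03, -4.46973038e+01, -2.91249919e+01, -2.76440405e-04,
        6.25223358e-03,  1.94710390e-05]), 'position': array([213.77758073, 506.23766859, 230.54531157]), 'tool_rot': array([-1.79905852e+02, -1.75237457e-02,  1.57095065e+02]), 'wrist_force': array([0.08219421, 0.8126736 , 0.26847805]), 'moment': array([-0.01728506, -0.02785641, -0.01828066]), 'finger_force': 0.0, 'finger_gap': 85.4561537796563}
top (array([543.47438242, -12.38345394, 997.07796481]), array([ 0.0711783 , -0.01591695, -0.99770214]))
side (array([ 123.00225982, -446.6010306 ,  680.23894415]), array([ 0.52961319,  0.46338133, -0.71075672]))
```

View pics/a.png

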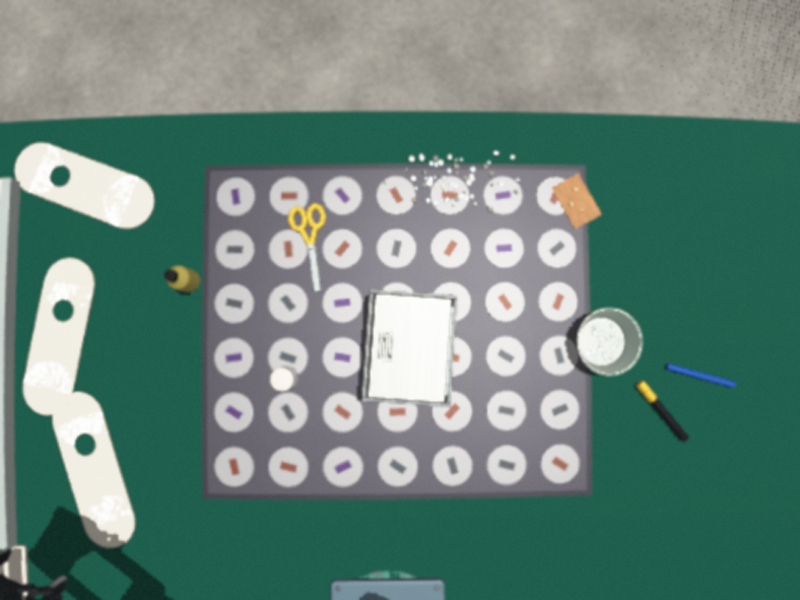

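View pics/b.png

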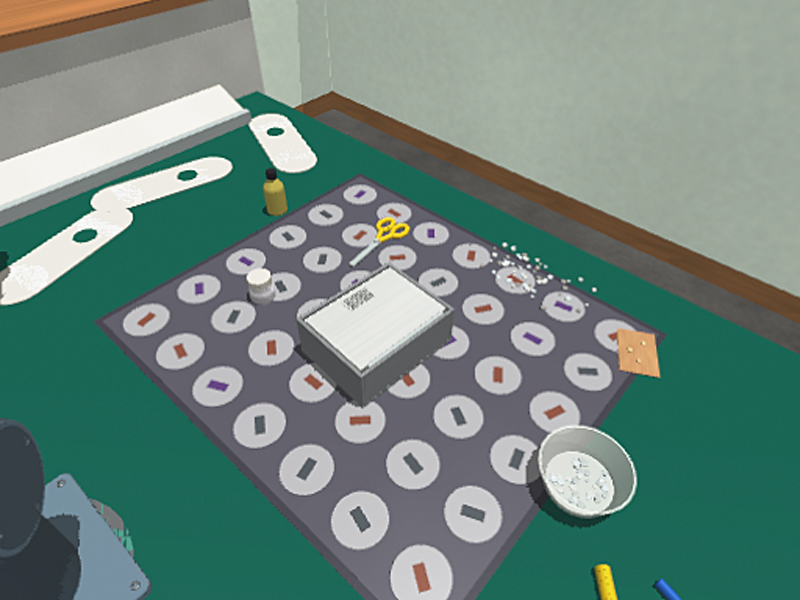

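The top view shows the case at about (409,347), its ribbed pad on the left at (385,346), and the jar cap at (282,380). The bowl (605,342), scissors (310,240) and glue (183,278) are clear of the work. I'll enlarge the case and jar.

```bash
python3 - <<'E'
from h import *
import pickle
cs=pickle.load(open("c0.pkl","rb"))
im=cs["top"]["image"][175:275,165:305]   # 140x100
cv2.imwrite("pics/c.png",cv2.resize(im,(798,570),interpolation=cv2.INTER_CUBIC))
im=cs["side"]["image"][160:265,150:295]
cv2.imwrite("pics/d.png",cv2.resize(im,(797,577),interpolation=cv2.INTER_CUBIC))
E
```

```text
(no output)
```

View pics/c.png

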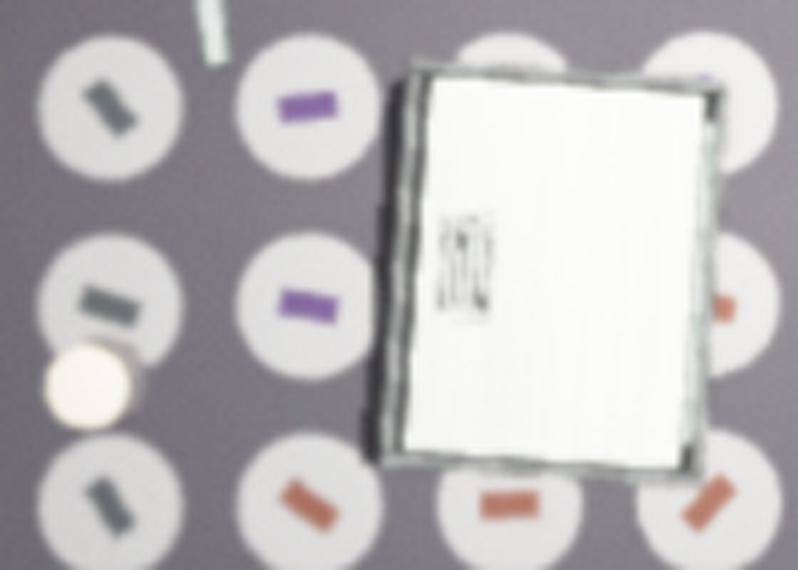

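View pics/d.png

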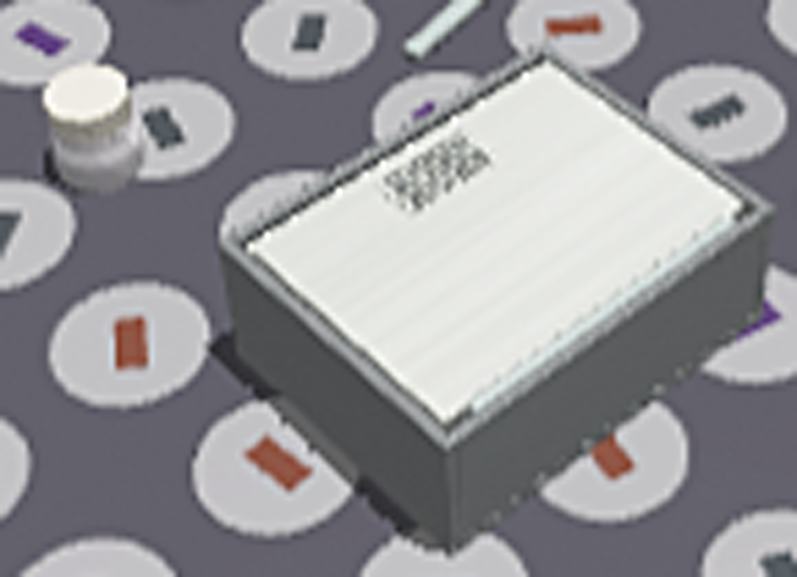

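Crop c shows the rim corners at (413,63), (725,90), (700,482) and (382,462), the pad centre at about (465,265), and the jar cap at (88,386). Crop d shows the rim corners at (545,48), (772,207), (452,437) and (222,245), with the cap top at (88,95). Next I'll fit the case pose to both views.

```bash
python3 - <<'E'
from h import *
import pickle
from scipy.optimize import least_squares
cs=pickle.load(open("c0.pkl","rb"))
t=np.array([[413,63],[725,90],[700,482],[382,462]])/5.7+[165,175]-.4
s=np.array([[545,48],[772,207],[452,437],[222,245]])/5.497+[150,160]-.4
L=[[95,75,75],[95,-75,75],[-95,-75,75],[-95,75,75]]
f=lambda p:np.r_[(proj(cs["top"],case_pts(*p,L))-t).ravel(),(proj(cs["side"],case_pts(*p,L))-s).ravel()]
r=least_squares(f,[500,0,0]);print(r.x,r.fun.round(1))
p=r.x
for n,l in dict(pad=[0,42,76.5],floor=[0,-10,6],hinge=[0,-66,72]).items():print(n,case_pts(*p,l))
print("pad by view",at_z(cs["top"],465/5.7+165,265/5.7+175,76.5),at_z(cs["side"],438/5.497+150,173/5.497+160,76.5))
jt=at_z(cs["top"],88/5.7+164.6,386/5.7+174.6,50);js=at_z(cs["side"],88/5.497+149.6,95/5.497+159.6,50);print("jar",jt,js)
k=800/512
print("bowl",at_z(cs["top"],605/k,342/k,20),"glue",at_z(cs["top"],180/k,278/k,80))
E
```

```text
[528.92868428 -43.25660752  -4.25016966] [-0.5 -1.   0.9 -1.9  0.7  0.8 -0.1  0.5 -0.4 -1.4  0.8 -0.2 -0.8  2.
 -1.1 -0.8]
pad [[532.04136489  -1.37210896  76.5       ]]
floor [[528.18756985 -53.22910718   6.        ]]
hinge [[ 524.03732903 -109.07510525   72.        ]]
pad by view [531.10059482  -1.68961145  76.5       ] [530.99603792  -4.80493511  76.5       ]
jar [474.98117004 179.97578956  50.        ] [473.68102866 175.9920566   50.        ]
bowl [ 534.64296869 -403.07536465   20.        ] glue [648.83659411 349.47139314  80.        ]
```

Call:
jog_arm([
  [317.5,-508.5,-111],
  [317.5,-508.5,-111],
  [317.5,-508.5,-111],
  [317.5,-508.5,-111],
  [317.5,-508.5,-111],
  [317.5,-508.5,-111],
  [317.5,-508.5,-111],
  [317.5,-508.5,-111],
  [317.5,-508.5,-111],
  [317.5,-508.5,-111],
  [317.5,-508.5,-111],
  [317.5,-508.5,-111],
  [317.5,-508.5,-111],
  [317.5,-508.5,-111],
  [317.5,-508.5,-111],
  [317.5,-508.5,-111],
], turn=[-71.3,-71.3,-71.3,-71.3,-71.3,-71.3,-71.3,-71.3,-71.3,-71.3,-71.3,-71.3,-71.3,-71.3,-71.3,-71.3], claw=[1,1,1,1,1,1,1,1,1,1,1,1,1,1,1,1])

```text
clock: 2.1
position: [531.5, -1.5, 120.5]
tool_rot: [180.0, 0.0, 85.8]
wrist_force: [0.4, 0.2, -0.9]
finger_gap: -0.0
finger_force: 0.0
```

Call:
jog_arm([
  [0,0,-20],
  [0,0,-35],
  [0,0,-41],
  [0,0,-41],
  [0,0,-43.5],
  [0,0,-44.5],
  [0,0,-45.5],
  [0,0,-45.5],
  [0,0,-45.5],
], turn=[0,0,0,0,0,0,0,0,0], claw=[1,1,1,1,1,1,1,1,1])

```text
clock: 3.22
position: [532.2, -2.0, 75.9]
tool_rot: [179.9, 0.0, 85.8]
wrist_force: [-0.6, 0.5, 5.9]
finger_gap: -0.2
finger_force: 3.0
```

Call:
jog_arm([
  [0,0,-1],
  [0,0,-2],
  [0,0,-2],
  [0,0,-2],
], turn=[0,0,0,0], claw=[1,1,1,1])

```text
clock: 3.72
position: [532.2, -1.9, 74.1]
tool_rot: [179.9, 0.0, 85.8]
wrist_force: [-1.5, 0.4, 7.3]
finger_gap: -0.1
finger_force: 3.6
```

Call:
jog_arm([
  [0,0,-0.5],
  [0,0,-1],
  [0,0,-1],
  [0,0,-1],
], turn=[0,0,0,0], claw=[1,1,1,1])

```text
clock: 4.22
position: [532.2, -1.9, 73.2]
tool_rot: [179.9, 0.0, 85.8]
wrist_force: [-2.0, 0.9, 8.2]
finger_gap: -0.1
finger_force: 4.0
```

Force is rising gently, so I'll use 0.5 mm steps from here.

Call:
jog_arm([
  [0,0,-0.5],
  [0,0,-0.5],
  [0,0,-0.5],
], turn=[0,0,0], claw=[1,1,1])

```text
clock: 4.6
position: [532.2, -1.9, 72.7]
tool_rot: [179.9, 0.0, 85.8]
wrist_force: [-2.2, 0.9, 8.0]
finger_gap: -0.3
finger_force: 4.1
```

Call:
jog_arm([
  [0,0,-0.5],
  [0,0,-0.5],
  [0,0,-0.5],
], turn=[0,0,0], claw=[1,1,1])

```text
clock: 4.97
position: [532.2, -1.9, 72.3]
tool_rot: [179.9, 0.0, 85.8]
wrist_force: [-1.5, 0.9, 7.9]
finger_gap: 0.3
finger_force: 4.3
```

Call:
jog_arm([
  [0,0,-0.5],
  [0,0,-0.5],
  [0,0,-0.5],
], turn=[0,0,0], claw=[1,1,1])

```text
clock: 5.35
position: [532.2, -1.9, 71.8]
tool_rot: [179.9, 0.0, 85.8]
wrist_force: [-2.0, 0.5, 9.4]
finger_gap: -0.2
finger_force: 4.4
```

Call:
jog_arm([
  [0,0,-0.4],
  [0,0,-0.4],
  [0,0,-0.4],
], turn=[0,0,0], claw=[1,1,1])

```text
clock: 5.72
position: [532.2, -1.9, 71.5]
tool_rot: [179.9, 0.0, 85.8]
wrist_force: [-1.6, 1.8, 10.6]
finger_gap: -0.2
finger_force: 4.9
```

Call:
jog_arm([
  [0,0,-0.3],
  [0,0,-0.3],
  [0,0,-0.3],
], turn=[0,0,0], claw=[1,1,1])

```text
clock: 6.1
position: [532.2, -1.9, 71.3]
tool_rot: [179.9, 0.0, 85.8]
wrist_force: [-3.0, 1.8, 10.5]
finger_gap: -0.0
finger_force: 5.4
```

Call:
jog_arm([
  [0,0,-0.3],
  [0,0,-0.3],
  [0,0,-0.3],
], turn=[0,0,0], claw=[1,1,1])

```text
clock: 6.48
position: [532.2, -1.9, 71.1]
tool_rot: [179.9, 0.0, 85.8]
wrist_force: [-3.4, 1.1, 12.2]
finger_gap: 0.2
finger_force: 5.8
```

Call:
jog_arm([
  [0,0,30],
  [0,30,60],
  [-20,80,70],
  [-57,140,70],
  [-57,180,70],
  [-57,180,70],
  [-57,180,70],
  [-57,180,70],
  [-57,180,70],
  [-57,180,70],
  [-57,180,70],
  [-57,180,70],
  [-57,180,70],
  [-57,180,70],
], turn=[0,0,0,0,0,0,0,0,0,0,0,0,0,0], claw=[1,1,1,0.5,0.2,0.2,0.2,0.2,0.2,0.2,0.2,0.2,0.2,0.2])

```text
clock: 8.22
position: [474.5, 178.2, 139.3]
tool_rot: [180.0, 0.0, 85.8]
wrist_force: [-0.6, -0.2, -0.1]
finger_gap: 68.3
finger_force: 0.0
```

```bash
python3 - <<'E'
from h import *
import pickle
cs={n:read_camera(n) for n in("top","side")}
pickle.dump(cs,open("c1.pkl","wb"))
a=cv2.resize(cs["top"]["image"][150:300,130:330],(400,300),interpolation=cv2.INTER_CUBIC)
b=cv2.resize(cs["side"]["image"][90:270,110:310],(400,360),interpolation=cv2.INTER_CUBIC)[:300]
cv2.imwrite("pics/e.png",np.hstack([a,b]))
o=observe();print(o["position"],o["finger_gap"],o["wrist_force"],o["clock"])
E
```

```text
[474.52047324 178.19320002 139.31154411] 68.16777554398782 [ 0.32144428 -0.86102634 -0.28246299] 8.325
```

View pics/e.png

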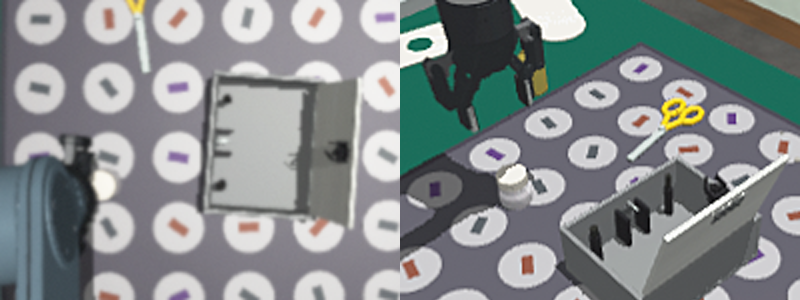

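The lid sprang open and stands up. The case floor is clear, with the jar at (102,183) in the left panel and (515,185) in the right, still upright. Now the jar grasp.

Call:
jog_arm([
  [0,0.5,-50],
  [0,0.5,-90],
  [0,0.5,-115],
  [0,0.5,-127],
  [0,0.5,-129],
  [0,0.5,-129],
  [0,0.5,-129],
  [0,0.5,-129],
  [0,0.5,-129],
  [0,0.5,-129],
  [0,0.5,-129],
  [0,0.5,-129],
  [0,0.5,-129],
  [0,0.5,-129],
  [0,0.5,-129],
], turn=[0,0,0,0,0,0,0,0,0,0,0,0,0,0,0], claw=[0.2,0.2,0.2,0.2,0.2,0.2,0.6,0.6,0.6,0.6,0.6,0.6,0.6,0.6,0.6], grip_force=30)

```text
clock: 10.2
position: [475.0, 178.8, 11.6]
tool_rot: [179.9, -0.0, 85.8]
wrist_force: [-1.9, -1.4, 7.2]
finger_gap: 41.8
finger_force: 29.5
```

Call:
jog_arm([
  [0,0,3],
  [0,0,10],
  [0,0,25],
  [0,0,60],
  [0,0,110],
  [0,0,150],
  [0,0,150],
  [0,0,150],
], turn=[0,0,0,0,0,0,0,0], claw=[0.6,0.6,0.6,0.6,0.6,0.6,0.6,0.6])

```text
clock: 11.2
position: [474.0, 178.6, 160.2]
tool_rot: [-180.0, 0.0, 85.8]
wrist_force: [-0.9, 0.5, -2.6]
finger_gap: 42.1
finger_force: 31.0
```

```bash
python3 - <<'E'
from h import *
c=read_camera("side")
P=[475,178.5,180]
u,v=proj(c,P)[0].astype(int);print(u,v)
v0=max(0,v-55);u0=max(0,u-65)
cv2.imwrite("pics/f.png",cv2.resize(c["image"][v0:v0+110,u0:u0+130],(650,550),interpolation=cv2.INTER_CUBIC))
o=observe();print(o["position"],o["finger_gap"],o["finger_force"],o["wrist_force"])
E
```

```text
156 135
[473.49634648 178.47564329 159.37280917] 41.72789011490694 31.023391995113343 [-0.10368023  0.14225159 -2.19964351]
```

View pics/f.png

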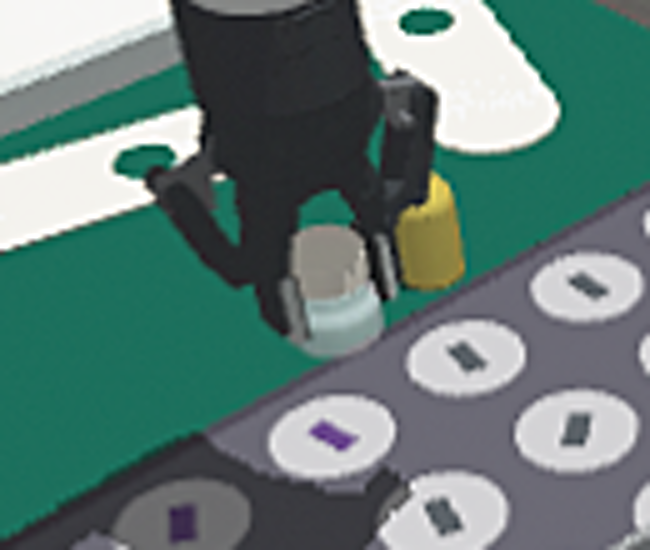

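The jar is held upright, its base just below the finger tips at about (340,350) in the crop. Carrying it over the case.

Call:
jog_arm([
  [10,-40,0],
  [22,-90,0],
  [34,-140,0],
  [46,-190,0],
  [52,-215,0],
  [54,-224.5,0],
  [54,-224.5,0],
  [54,-224.5,-25],
  [54,-224.5,-60],
  [54,-224.5,-90],
  [54,-224.5,-115],
  [54,-224.5,-130],
  [54,-224.5,-135],
  [54,-224.5,-138],
  [54,-224.5,-138],
  [54,-224.5,-138],
], turn=[0,0,0,0,0,0,0,0,0,0,0,0,0,0,0,0], claw=[0.6,0.6,0.6,0.6,0.6,0.6,0.6,0.6,0.6,0.6,0.6,0.6,0.6,0.6,0.6,0.6])

```text
clock: 13.25
position: [529.1, -46.1, 23.0]
tool_rot: [179.9, 0.0, 85.8]
wrist_force: [0.7, -0.9, -1.4]
finger_gap: 41.7
finger_force: 31.0
```

Call:
jog_arm([
  [0,0,-1],
  [0,0,-2],
  [0,0,-3],
  [0,0,-3],
  [0,0,-3],
], turn=[0,0,0,0,0], claw=[0.6,0.6,0.6,0.6,0.6])

```text
clock: 13.88
position: [528.6, -45.9, 19.3]
tool_rot: [-180.0, -0.0, 85.8]
wrist_force: [0.6, -0.0, -1.7]
finger_gap: 42.1
finger_force: 31.0
```

Call:
jog_arm([
  [0,0,-0.5],
  [0,0,-1],
  [0,0,-1.5],
  [0,0,-1.5],
  [0,0,-1.5],
], turn=[0,0,0,0,0], claw=[0.6,0.6,0.6,0.6,0.6])

```text
clock: 14.5
position: [528.6, -45.9, 17.8]
tool_rot: [-180.0, 0.0, 85.8]
wrist_force: [-0.7, -0.4, -1.8]
finger_gap: 42.0
finger_force: 31.0
```

Call:
jog_arm([
  [0,0,-0.5],
  [0,0,-1],
  [0,0,-1],
  [0,0,-1],
], turn=[0,0,0,0], claw=[0.6,0.6,0.6,0.6])

```text
clock: 15.0
position: [528.6, -45.9, 17.6]
tool_rot: [180.0, 0.0, 85.8]
wrist_force: [-2.1, -0.1, 5.4]
finger_gap: 41.8
finger_force: 31.7
```

Call:
jog_arm([
  [0,0,0],
  [0,0,0],
  [0,0,0],
  [0,0,0],
  [0,0,0],
  [0,0,8],
  [0,0,25],
  [0,0,60],
  [0,0,110],
  [0,0,160],
  [0,0,210],
  [0,0,228],
  [0,0,228],
], turn=[0,0,0,0,0,0,0,0,0,0,0,0,0], claw=[0.4,0.35,0.3,0.25,0.25,0.25,0.25,0.25,0.25,0.25,0.6,1,1])

```text
clock: 16.62
position: [529.4, -46.0, 247.0]
tool_rot: [179.7, 0.1, 85.8]
wrist_force: [0.1, -0.3, 0.8]
finger_gap: 9.0
finger_force: 0.0
```

Call:
jog_arm([
  [-3,-40,0],
  [-7,-90,0],
  [-10,-140,0],
  [-11,-157,0],
  [-11,-157,0],
  [-11,-157,0],
], turn=[0,0,0,0,0,0], claw=[1,1,1,1,1,1])

```text
clock: 17.38
position: [517.4, -201.4, 244.3]
tool_rot: [-179.9, -0.1, 85.8]
wrist_force: [0.1, 0.1, -0.2]
finger_gap: 0.1
finger_force: 0.0
```

```bash
python3 - <<'E'
from h import *
cs={n:read_camera(n) for n in("top","side")}
a=cv2.resize(cs["top"]["image"][150:300,200:330],(390,450),interpolation=cv2.INTER_CUBIC)
b=cv2.resize(cs["side"]["image"][100:250,170:305],(405,450),interpolation=cv2.INTER_CUBIC)
cv2.imwrite("pics/g.png",np.hstack([a,b]))
o=observe();print(o["position"],o["finger_gap"],o["wrist_force"],o["clock"])
p=(528.9,-43.3,-4.25)
for n in cs: print(n,[proj(cs[n],case_pts(*p,l))[0].round() for l in ([0,-3,56],[0,-3,6],[0,-110,194])])
E
```

```text
[ 517.63621063 -201.29063486  244.70921867] 0.02882809800966921 [0.42977133 0.0424508  0.65445982] 17.475
top [array([263., 222.]), array([263., 222.]), array([311., 226.])]
side [array([242., 206.]), array([242., 220.]), array([277., 188.])]
```

View pics/g.png

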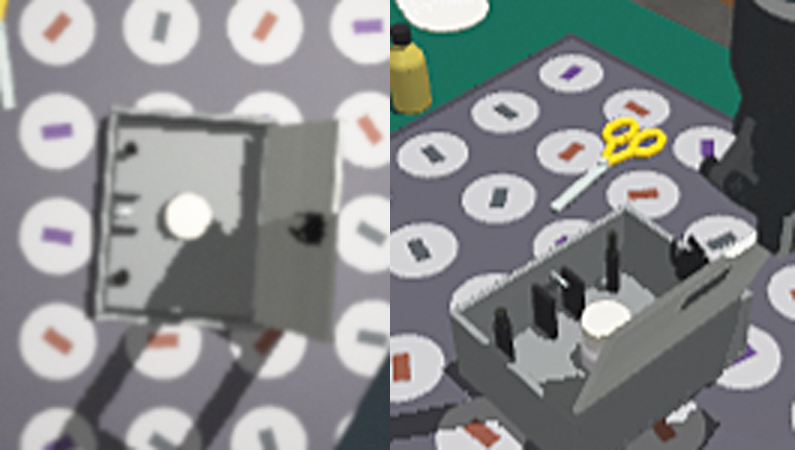

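The jar stands upright on the case floor (white cap at (188,216) in the left panel), and the lid is still open. I'll work out the finger path for swinging the lid down from behind.

```bash
python3 - <<'E'
from h import *
p=(528.9,-43.3,-4.25);w=11
for th in list(range(110,0,-6))+[4,2]:
    t=np.radians(th);s=119;o=4.5
    c=[-66+s*np.cos(t)-o*np.sin(t), 72+s*np.sin(t)+o*np.cos(t)]
    if th>90: c[0]=-66+130*np.cos(t)-o*np.sin(t)
    q=case_pts(*p,[0,c[0]-w,c[1]])[0]; print(th,q.round(1))
E
```

```text
110 [ 519.6 -168.6  182.3]
104 [ 520.5 -155.8  186.4]
98 [ 521.5 -142.6  189.2]
92 [ 522.5 -129.1  190.8]
86 [ 523.5 -116.3  191. ]
80 [ 524.4 -103.9  190. ]
74 [525.3 -91.7 187.6]
68 [526.2 -79.8 184. ]
62 [527.  -68.3 179.2]
56 [527.8 -57.4 173.2]
50 [528.6 -47.2 166.1]
44 [529.3 -37.8 157.9]
38 [529.9 -29.3 148.8]
32 [530.5 -21.8 138.9]
26 [531.  -15.4 128.2]
20 [531.4 -10.1 116.9]
14 [531.7  -6.  105.2]
8 [531.9  -3.2  93. ]
2 [532.   -1.6  80.7]
4 [532.   -2.   84.8]
2 [532.   -1.6  80.7]
```

Call:
jog_arm([
  [0,0,-40],
  [0,0,-62],
  [0,0,-62],
  [0.5,10,-62],
  [1,18,-62],
  [1,18,-62],
], turn=[0,0,0,0,0,0], claw=[1,1,1,1,1,1])

```text
clock: 18.23
position: [519.0, -184.1, 183.8]
tool_rot: [179.9, 0.0, 85.9]
wrist_force: [0.6, -0.3, 0.2]
finger_gap: 0.2
finger_force: 0.0
```

Call:
jog_arm([
  [0.5,8,0],
  [1,15,0],
  [1.5,22,2],
  [2,29,3.6],
  [2.5,36,5],
  [3,42,6.4],
  [3.5,49,7.4],
  [4,56,8],
], turn=[0,0,0,0,0,0,0,0], claw=[1,1,1,1,1,1,1,1])

```text
clock: 19.23
position: [522.8, -128.5, 191.0]
tool_rot: [180.0, 0.0, 85.8]
wrist_force: [0.8, -2.0, 1.1]
finger_gap: 0.2
finger_force: 0.9
```

Call:
jog_arm([
  [0.5,6,0.3],
  [1,12.5,0.2],
  [1.5,19,-0.2],
  [2,25,-0.8],
  [2.5,31,-2],
  [3,37,-3.2],
  [3,43,-5],
  [3.5,49,-6.8],
  [4,55,-9],
  [4.5,60.5,-11.6],
], turn=[0,0,0,0,0,0,0,0,0,0], claw=[1,1,1,1,1,1,1,1,1,1])

```text
clock: 20.48
position: [527.2, -67.9, 179.2]
tool_rot: [180.0, -0.0, 85.8]
wrist_force: [1.3, -0.1, 4.1]
finger_gap: 0.0
finger_force: 1.6
```

```bash
python3 - <<'E'
from h import *
cs={n:read_camera(n) for n in("top","side")}
a=cv2.resize(cs["top"]["image"][150:300,200:330],(390,450),interpolation=cv2.INTER_CUBIC)
b=cv2.resize(cs["side"]["image"][100:250,170:305],(405,450),interpolation=cv2.INTER_CUBIC)
cv2.imwrite("pics/h.png",np.hstack([a,b]))
o=observe();print(o["position"],o["finger_gap"],o["wrist_force"],o["clock"])
E
```

```text
[526.86445575 -67.57392299 178.67263292] -0.04787384942446411 [ 1.86491584 -0.08230041  1.77939623] 20.575
```

View pics/h.png

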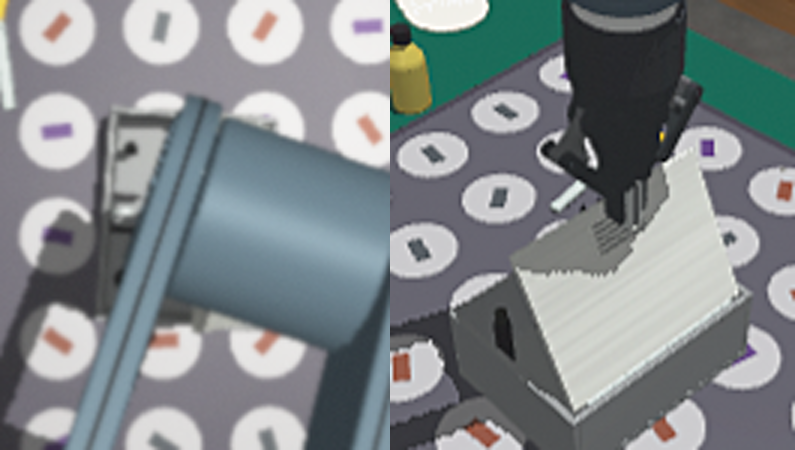

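The finger tips rest on the pad at about (625,225) in the right panel, with the lid near 60°. The swing continues.

Call:
jog_arm([
  [0.5,5.5,-3],
  [1,11,-6],
  [1,16,-9.5],
  [1.5,21,-13],
  [2,26,-17],
  [2.5,30.5,-21.3],
  [2.5,35,-25.7],
  [3,39,-30.4],
  [3,43,-35.2],
  [3.5,46.5,-40.3],
  [4,50,-45.5],
  [4,53,-51],
], turn=[0,0,0,0,0,0,0,0,0,0,0,0], claw=[1,1,1,1,1,1,1,1,1,1,1,1])

```text
clock: 22.08
position: [531.1, -15.0, 127.8]
tool_rot: [180.0, -0.0, 85.8]
wrist_force: [0.0, 0.8, 3.1]
finger_gap: -0.3
finger_force: 1.3
```

Call:
jog_arm([
  [0,3,-5.6],
  [0.5,5.5,-11.3],
  [0.5,7.5,-17],
  [0.5,9.5,-23],
  [1,11,-29],
  [1,12,-35],
  [1,12.5,-39],
  [1,13,-42],
  [1,13,-44.5],
  [1,13.3,-46.5],
  [1,13.3,-46.5],
], turn=[0,0,0,0,0,0,0,0,0,0,0], claw=[1,1,1,1,1,1,1,1,1,1,1])

```text
clock: 23.45
position: [532.0, -2.1, 81.6]
tool_rot: [-180.0, 0.0, 85.8]
wrist_force: [0.1, 1.4, 2.4]
finger_gap: 0.1
finger_force: 1.4
```

Call:
jog_arm([
  [0,0,-1.5],
  [0,0,-3],
  [0,0,-4.5],
  [0,0,-6],
  [0,0,-6],
  [0,0,-6],
], turn=[0,0,0,0,0,0], claw=[1,1,1,1,1,1])

```text
clock: 24.2
position: [532.0, -1.8, 75.9]
tool_rot: [180.0, -0.0, 85.8]
wrist_force: [-2.3, 3.5, 6.4]
finger_gap: -0.1
finger_force: 3.1
```

Call:
jog_arm([
  [0,0,-1],
  [0,0,-2],
  [0,0,-2.5],
  [0,0,-2.5],
  [0,0,-2.5],
], turn=[0,0,0,0,0], claw=[1,1,1,1,1])

```text
clock: 24.82
position: [532.1, -1.7, 73.6]
tool_rot: [180.0, -0.0, 85.8]
wrist_force: [-1.1, 4.0, 8.0]
finger_gap: -0.2
finger_force: 3.9
```

Call:
jog_arm([
  [0,0,-0.5],
  [0,0,-1],
  [0,0,-1.5],
  [0,0,-1.5],
  [0,0,-1.5],
], turn=[0,0,0,0,0], claw=[1,1,1,1,1])

```text
clock: 25.45
position: [532.1, -1.7, 72.2]
tool_rot: [180.0, -0.0, 85.8]
wrist_force: [-1.2, 4.1, 8.0]
finger_gap: 0.0
finger_force: 4.3
```

Call:
jog_arm([
  [0,0,-0.5],
  [0,0,-0.5],
  [0,0,-0.5],
], turn=[0,0,0], claw=[1,1,1])

```text
clock: 25.82
position: [532.1, -1.7, 71.7]
tool_rot: [180.0, -0.0, 85.8]
wrist_force: [-0.9, 3.8, 8.9]
finger_gap: -0.3
finger_force: 4.5
```

Call:
jog_arm([
  [0,0,-0.4],
  [0,0,-0.4],
  [0,0,-0.4],
], turn=[0,0,0], claw=[1,1,1])

```text
clock: 26.2
position: [532.1, -1.7, 71.5]
tool_rot: [180.0, -0.0, 85.8]
wrist_force: [-0.7, 3.7, 10.0]
finger_gap: 0.1
finger_force: 5.0
```

Call:
jog_arm([
  [0,0,-0.3],
  [0,0,-0.3],
  [0,0,-0.3],
], turn=[0,0,0], claw=[1,1,1])

```text
clock: 26.58
position: [532.1, -1.7, 71.3]
tool_rot: [180.0, -0.0, 85.8]
wrist_force: [-1.7, 4.0, 11.6]
finger_gap: 0.0
finger_force: 5.5
```

Call:
jog_arm([
  [0,0,-0.3],
  [0,0,-0.3],
  [0,0,-0.3],
], turn=[0,0,0], claw=[1,1,1])

```text
clock: 26.95
position: [532.1, -1.7, 71.1]
tool_rot: [180.0, -0.0, 85.8]
wrist_force: [-3.1, 3.5, 12.4]
finger_gap: 0.3
finger_force: 6.0
```

Call:
jog_arm([
  [0,0,1],
  [0,0,3],
  [0,0,6],
  [0,0,10],
  [0,0,20],
  [0,0,50],
  [0,0,100],
  [0,50,150],
  [-30,110,170],
  [-60,170,170],
  [-60,170,170],
  [-60,170,170],
  [-60,170,170],
  [-60,170,170],
  [-60,170,170],
  [-60,170,170],
], turn=[0,0,0,0,0,0,0,0,0,0,0,0,0,0,0,0], claw=[1,1,1,1,1,1,1,1,1,1,1,1,1,1,1,1])

```text
clock: 28.95
position: [472.3, 167.3, 240.0]
tool_rot: [-180.0, 0.0, 85.7]
wrist_force: [-0.1, 1.1, -0.2]
finger_gap: 0.1
finger_force: 0.0
```

```bash
python3 - <<'E'
from h import *
cs={n:read_camera(n) for n in("top","side")}
a=cv2.resize(cs["top"]["image"][80:300,60:430],(400,238),interpolation=cv2.INTER_CUBIC)
b=cv2.resize(cs["side"]["image"][90:270,110:412],(400,238),interpolation=cv2.INTER_CUBIC)
cv2.imwrite("pics/i.png",np.hstack([a,b]))
o=observe();print(o["position"],o["wrist_force"],o["clock"])
E
```

```text
[472.19319619 167.6397488  240.12383368] [-0.77013892  0.42320329 -0.08198332] 29.05
```

View pics/i.png

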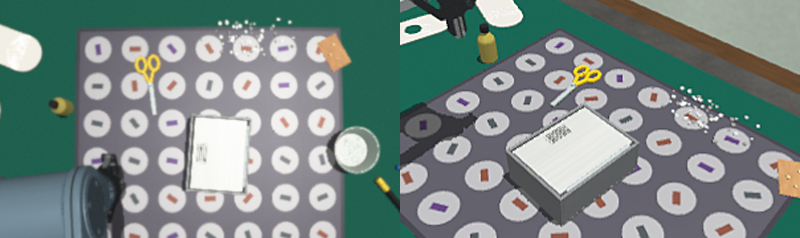

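The lid is shut and level, with the case at (218,153) in the left panel and (572,160) in the right. It has stayed shut by itself, and the bowl, scissors and glue bottle haven't moved. Handing the job in.

```bash
python3 -c "
from bench import finish_job
print(finish_job())"
```

```text
the job is handed in; nothing more can be done
None
```

The jar stands upright in the case and the lid is latched shut; the highest push on the lid that I read was about 13 N, the bystanders were left alone, and the job was handed in at about 29 s (no verdict came back).

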